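Set the depth ring of a bearing seater and lock it

ROBOT

A 7-joint arm with a two-finger parallel gripper is mounted at the origin on the work surface. World frame = base frame: x ahead of the robot, y to its left, z up, the work surface at z = 0. Lengths are in m, angles in rad, forces in N, time in s.
With the tool pointing down it reaches from about 0.425 to 0.875 m from the base axis. Payload 8.4 kg.
Tool frame: the origin (TCP) lies midway between the tips of the shut fingers; the grasp point (between the pads) lies bot.grip_depth behind it (bot.grip_depth is the distance from the TCP to the grasp point, in m); x points along the fingers, y is the direction in which the jaws open and shut, and the axes are right-handed (so a half turn about x gives the same grasp; the last joint's range is limited). The gripper opens to 87 mm and grips with 3 to 60 N. Pads are 19 mm wide; open, the fingers measure 117 mm over their backs; the gripper's body (75 mm by 190 mm) begins 51 mm behind the grasp point.
Start: joints at [1.184, 0.333, 0.04, 1.465, -0.013, 1.343, -0.059], TCP at [0.184, -0.623, 0.223] pointing down, gripper open.
Joint ranges: [-2.58, 2.58], [-0.38, 2.09], [-1.3, 1.39], [0.25, 2.4], [-1.5, 4.64], [0.08, 2.09], [-2.65, 2.65]. Speed limits (rad/s): [2.22, 2.22, 2.79, 2.79, 3.14, 3.14, 3.14].

INTERFACE

Orientations are given as a unit quaternion [w, x, y, z].
In Python, from cell import bot gives the robot as it stands.
- The arm moves only by the tool send_rows, never from a script. Its arguments are lists of equal length, an entry for each row: "gripper": the finger opening in mm, from 0 to 87; "travel": the shift along the tool's x, y, z in mm, a list of three; "turn": the turn about the tool's x in rad. In form: {"gripper": [gripper, ...], "travel": [[tx, ty, tz], ...], "turn": [turn, ...]}. A call has exactly 5 rows; each row is the pose to reach, as a shift and turn from the pose measured when the call began, along the tool's axes at that moment; what a row does not reach only later rows make up. A row lasts 1/10 s, in which the tool goes at most 50 mm and 8.59 degrees, less where a joint would pass 70% of its speed; a pose out of reach is approached as far as the arm can. A call with a gripper value outside its range is refused whole. The fingers move at their own pace and stop on an object; the grip force is fixed at half the most. Time passes only in rows, so rows that repeat a pose let the fingers close, or fill a call up. It gives the time, the measured TCP pose, the force and the opening at its end, in the units of the state.
- bot.sense(): the state, without advancing time (a new reading comes with each control period).
- bot.get_image(name): name is "side" or "top" or "wrist"; returns a dict with "frame" (384x512x3 uint8, red, green, blue), "camera_matrix" (3x3 intrinsics, pixels), "world_to_cam" (4x4, takes a point from world to camera coordinates). Camera axes: x right, y down, z forward; pixel columns grow to the right and rows downward; lengths in m; the calibration is good to about 2 mm. A picture is of the moment at which its call begins. There is no depth.
- bot.close_job(): hands the job in, once; it reports no verdict.
The state is a dict: "clock": time; "joint_pos": joint angles; "qvel": joint speeds; "joint_efforts": joint torques, N m; "eef_pos": TCP position; "orientation": TCP orientation; "contact_force": force on the tool from outside, world axes, zero at the start; "torque": the same for the moment, N m; "opening": finger opening in m.
Only numpy, scipy, OpenCV 4.12 (cv2) and the standard library are available. Lean on these libraries where they do the work, as an engineer would, in place of code of your own. Each camera call takes 0.05 s, during which the arm holds its last target. There are 200 camera calls.

TASK

Set the depth ring of the bearing seater: push its lever around with the fingertips until the ring's pointer lines up with the black index clip on the scale, leaving the clip where it is. When the pointer is in line, push the lock slide at the side of the seater fully home, with the pointer staying in line. Push gently, squeeze and lift nothing, and leave the loose things on the cart where they are.

Things in the scene. Friction and masses are not known exactly. Their poses are not given: they have to be found in the camera images.
- seater: Aluminium bearing seater bolted to the cart top: base 170 x 170 mm, 12 mm thick, under a round scale disc and a knurled ring. Fixed in its middle: a steel spindle and drift, radius 20 mm, top at 100 mm. Origin: centre of the base's underside, on the ring's axis; z up, y towards the lever's side. The scale, index clip and lock slide are on its -y side. It cannot move.
- disc_center (a point): Centre of the scale disc's top face, on the ring's axis, 30 mm above the cart top. Disc radius 88 mm, dark ticks every 10 degrees. Over it lies the knurled steel ring, radius 52 mm, top at 47 mm.
- track_end (a point): Outer end of the lock slide's track, at the cart top, 142 mm from the ring's axis along the seater's -y. The track is 44 mm wide, 16 mm high, with two edge rails up to 24 mm.
- ring (a joint): Turn of the ring, rad, positive counter-clockwise seen from above; at 0 the lever points along the seater's +y, the pointer along its -y. Range -1.05 to 1.05; starts near the negative end. Stiff: needs about 3 N at the lever post and stays where it is left. In line with the clip when equal to joint clip.
- lever_post (a point): Centre of the top of the lever's upright round post, dark steel, 14 mm diameter, from 37 to 92 mm above the cart top, 90 mm from the ring's axis, at the end of a flat bar 12 mm wide (37 to 45 mm high) that sticks out of the ring opposite the pointer. Push the post sideways. Axes turn with the ring.
- pointer_tip (a point): Tip of the ring's black pointer (3 mm wide, 69 mm from the axis, 36 mm high), opposite the lever. Its -y axis points outward along the pointer.
- clip (a joint): Angle of the index clip about the same axis, rad, same zero and sense as joint ring (between -0.4 and 0.65). The clip sits tightly on the disc and is not to be moved.
- clip_tip (a point): Inner end of the clip's top, on its middle line. The clip is a black block 9 mm wide saddling the rim of the scale disc, from 73 to 93 mm from the axis, top at 37 mm. The point's -y axis points outward along the clip's middle line.
- lock (a joint): Travel of the lock slide, m: 0 is out (start), 0.020 is fully home at its stop, moving along the seater's +y towards the ring axis. Needs about 3 N and stays where it is left. It does not turn the ring or bar it from turning.
- lock_face (a point): Centre of the outer face of the lock slide's upright dark steel push plate: 28 mm wide, 12 mm thick, standing from 26 to 62 mm above the cart top; the point is 45 mm high and, with the slide out, 135 mm from the ring's axis. Push this face along the seater's +y.
- wheel: Loose white urethane wheel lying flat, 80 mm diameter, 34 mm high; origin at the centre of its underside. Leave alone.
- bushing: Loose green bushing, 36 mm diameter, 30 mm high, standing; origin at the centre of its underside. Leave alone.
- bearing: Loose steel bearing ring, 48 mm diameter, 14 mm high; origin at the centre of its underside. Leave alone.
- socket: Loose steel socket, 26 mm diameter, 38 mm high, standing; origin at the centre of its underside. Leave alone.
- ratchet: Loose chrome ratchet lying along its x axis, 220 mm long, 36 mm wide at the head (+x end), up to 32 mm high; origin below its middle. Leave alone.
- clear_bin: Loose clear open bin, 100 x 140 x 60 mm, walls 3 mm; origin at the centre of its underside. Leave alone.

How it is judged:
By the outcome, as a careful person would: the job done as asked, in the order asked, and still so for the second after the job is handed in, with the robot touching nothing.
It also fails if it takes over 54 s, if anything falls off the work surface, if the arm or the gripper's body presses on something with over 40 N, if the wrist force passes 120 N, or if a joint passes its speed limit or range.

## Working session

There is one attempt and no reset: what is moved stays moved. The work goes in short steps, Python scripts to look and compute and a tool call to move; the robot and the scene stay as the last step left them, time stands still between calls to the robot, and variables do not carry over. Pictures are saved under pics/ and viewed, about 8 in all and at most 12, crops included, and the job is handed in when it is done.

Besides the shell and the picture viewer there is one more tool, called after "Request:" by a JSON object that holds its "op" and its "data", one argument or row to a line. send_rows: Moves the arm, as the interface text tells. Its arguments: {"type":"object","properties":{"gripper":{"type":"array"},"travel":{"type":"array"},"turn":{"type":"array"}},"required":["gripper","travel","turn"]}

```bash
mkdir -p pics; ls; python3 - <<'E'
from cell import bot
import cv2,numpy as np
s=bot.sense();print({k:np.round(v,4).tolist() for k,v in s.items()}, bot.grip_depth)
for n in("top","side"):
    d=bot.get_image(n);cv2.imwrite(f"pics/{n}0.png",d["frame"][:,:,::-1]);np.savez(f"pics/{n}0.npz",**d)
    print(n,d["camera_matrix"].tolist(),np.round(d["world_to_cam"],4).tolist())
E
```

```text
pics
{'clock': 0.0, 'joint_pos': [1.1838, 0.3339, 0.0399, 1.4663, -0.0134, 1.3433, -0.0585], 'qvel': [-0.0008, -0.0008, -0.0005, -0.0007, -0.0001, 0.0003, 0.0005], 'joint_efforts': [0.0012, -65.6358, 1.3358, -40.3812, -0.0598, 0.0448, 0.0002], 'eef_pos': [0.1843, -0.6228, 0.2217], 'orientation': [-0.1008, -0.6997, -0.102, 0.6999], 'contact_force': [0.3932, -0.3417, -0.1831], 'torque': [0.0411, -0.0227, -0.0336], 'opening': 0.087} 0.0187
top [[371.2110265039653, 0.0, 255.70397361250275], [0.0, 371.2110265039653, 192.22588901150968], [0.0, 0.0, 1.0]] [[0.0103, -0.9997, 0.022, -0.0078], [-0.9902, -0.0132, -0.1394, 0.5947], [0.1396, -0.0203, -0.99, 0.8382], [0.0, 0.0, 0.0, 1.0]]
side [[396.67457603668777, 0.0, 250.03846565478898], [0.0, 396.67457603668777, 187.96318508446896], [0.0, 0.0, 1.0]] [[0.9008, -0.4343, -0.0005, -0.533], [-0.3044, -0.6306, -0.7139, 0.2605], [0.3097, 0.6432, -0.7002, 0.6518], [0.0, 0.0, 0.0, 1.0]]
```

View pics/top0.png

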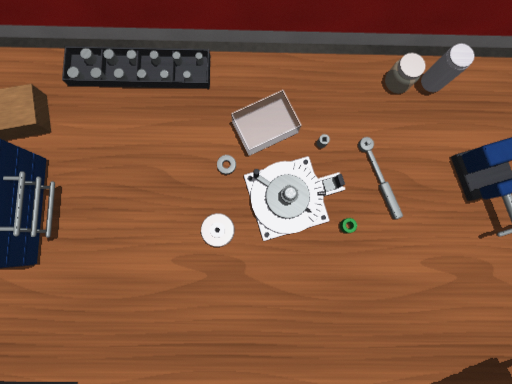

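View pics/side0.png

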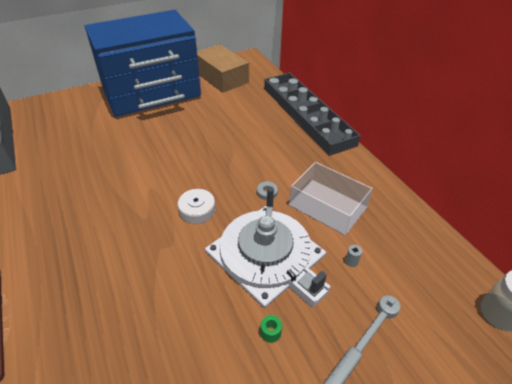

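The top view shows the seater at about (290,196). The lever post is near (256,176) and the pointer near (308,211), with the clip and lock slide on the right at about (322,188) and (335,184). I'll convert these to positions.

```bash
cat > h.py <<'E'
import numpy as np,cv2
def ray(d,u,v,z):
    K=d["camera_matrix"];T=d["world_to_cam"];R=T[:3,:3];c=-R.T@T[:3,3]
    w=R.T@np.linalg.inv(K)@np.array([u,v,1.]);return c+w*(z-c[2])/w[2]
def proj(d,p):
    q=d["world_to_cam"]@np.append(p,1);q=d["camera_matrix"]@q[:3];return q[:2]/q[2]
E
python3 - <<'E'
from h import *
a=dict(np.load("pics/top0.npz"));b=dict(np.load("pics/side0.npz"))
c=cv2.resize(a["frame"][140:250,205:370],None,fx=4.8,fy=4.8,interpolation=cv2.INTER_CUBIC)
cv2.imwrite("pics/c1.png",c[:,:,::-1])
for n,u,v,z in(("disc",290,197,.03),("post",256,176,.092),("ptr",308,211,.036),("plate",341,183,.062),("wheel",217,230,.034),("bearing",226,164,.014)):print(n,ray(a,u,v,z).round(3))
E
```

```text
disc [ 0.586 -0.084  0.03 ]
post [ 0.624 -0.     0.092]
ptr [ 0.552 -0.126  0.036]
plate [ 0.616 -0.199  0.062]
wheel [0.505 0.089 0.034]
bearing [0.668 0.073 0.014]
```

View pics/c1.png

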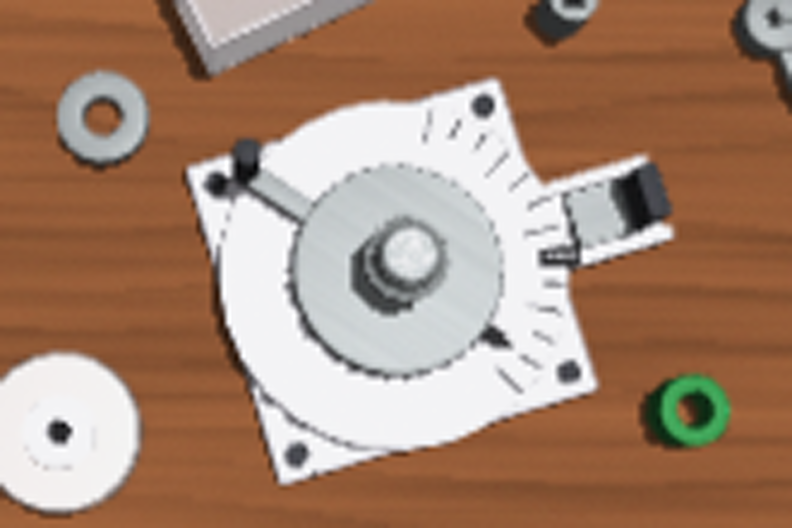

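```bash
python3 - <<'E'
from h import *
a=dict(np.load("pics/top0.npz"))
R=lambda u,v,z:ray(a,205+(u+.5)/4.8-.5,140+(v+.5)/4.8-.5,z)[:2]
C=np.array([R(*p,.012) for p in((190,168),(497,80),(597,385),(280,484))])
o=C.mean(0);e=C[1]-C[0]+C[2]-C[3];yaw=np.arctan2(e[1],e[0])  # -y seater dir
print("centre",o,"disc",R(398,268,.047),"sides",np.linalg.norm(np.diff(C,axis=0),axis=1))
ym=yaw;print("-y dir deg",np.degrees(ym))
for n,u,v,z in(("ptr",510,347,.036),("clip in",541,256,.037),("clip out",578,256,.037),("post",246,148,.092),("plate",668,190,.05),("plate top out edge",655,168,.062)):
    p=R(u,v,z);q=p-o;print(n,p.round(4),"r",np.linalg.norm(q).round(4),"ang from -y",np.degrees(np.arctan2(q[1],q[0])-ym).round(1))
E
```

```text
centre [ 0.58721194 -0.0760908 ] disc [ 0.58731555 -0.07576012] sides [0.16600585 0.16530779 0.16868634]
-y dir deg -72.56434872643463
ptr [ 0.5501 -0.1324] r 0.0675 ang from -y -50.8
clip in [ 0.5956 -0.1482] r 0.0726 ang from -y -10.8
clip out [ 0.5959 -0.1667] r 0.0911 ang from -y -12.0
post [6.372e-01 4.000e-04] r 0.0914 ang from -y 129.4
plate [ 0.6276 -0.2092] r 0.1391 ang from -y -0.6
plate top out edge [ 0.6362 -0.1999] r 0.1332 ang from -y 4.1
```

```bash
cat >> h.py <<'E'
from scipy.spatial.transform import Rotation as Ro
O=np.array([.587,-.076]);YM=np.radians(-72.5)
def rot(s): q=s["orientation"];return Ro.from_quat([q[1],q[2],q[3],q[0]]).as_matrix()
def plan(s,p,zdir=None):
    "tool travel mm to world p, turn about x so tool z (or -z) lies along zdir (2-vector)"
    R=rot(s);t=1000*R.T@(np.array(p)-s["eef_pos"]);a=None
    if zdir is not None:
        d=R.T@np.append(zdir,0);a=-np.arctan2(d[1],d[2])
    return t.round(1),a
E
python3 - <<'E'
from h import *
from cell import bot
s=bot.sense();print(rot(s).round(3))
th=np.radians(56.8);r=np.array([np.cos(th),np.sin(th)]);t=np.array([-r[1],r[0]])
p=O+.09*r-.032*t
print(p,plan(s,[*p,.2],t))
print(plan(s,[*p,.2],-t))
E
```

```text
[[-0.001  0.284 -0.959]
 [ 0.001 -0.959 -0.284]
 [-1.    -0.002  0.   ]]
[ 0.66305715 -0.01821323] (array([  22.3, -443.9, -630.7]), np.float64(0.8671997553737518))
(array([  22.3, -443.9, -630.7]), np.float64(-2.2743928982160413))
```

Request:
{"op": "send_rows", "data": {
  "gripper": [0,0,0,0,0],
  "travel": [
    [0,-28,-40],
    [0,-56,-80],
    [0,-84,-120],
    [0,-112,-160],
    [0,-140,-200]
  ],
  "turn": [0.1,0.2,0.3,0.4,0.5]
}}

```text
clock: 0.6
eef_pos: [0.3371, -0.43, 0.2217]
orientation: [0.077, -0.703, 0.076, 0.703]
contact_force: [1.0, -0.9, -0.8]
opening: 0.055
```

```bash
cat > st.py <<'E'
from h import *
from cell import bot
s=bot.sense();print(s["clock"],s["eef_pos"].round(4),np.round(s["joint_pos"],2),np.round(s["contact_force"],1),s["opening"])
E
python3 - <<'E'
from st import *
print(plan(s,[.663,-.018,.2],[-.837,.548]))
E
```

```text
0.6 [ 0.3371 -0.43    0.2217] [ 0.88  0.13 -0.06  1.72  0.01  1.3  -0.97] [ 1.  -0.9 -0.8] 0.05497798122483713
(array([  22.1, -472.3, -229.8]), np.float64(0.36322435918727203))
```

Request:
{"op": "send_rows", "data": {
  "gripper": [0,0,0,0,0],
  "travel": [
    [0,-45,-22],
    [0,-90,-44],
    [0,-135,-66],
    [0,-180,-88],
    [0,-225,-110]
  ],
  "turn": [0.07,0.14,0.21,0.28,0.36]
}}

```text
clock: 1.1
eef_pos: [0.4922, -0.2339, 0.2218]
orientation: [0.202, -0.677, 0.202, 0.678]
contact_force: [0.9, -0.5, -0.3]
opening: 0.0148
```

```bash
python3 - <<'E'
from st import *
print(plan(s,[.663,-.018,.2],[-.837,.548]))
d=bot.get_image("wrist");np.savez("pics/w1.npz",**d);cv2.imwrite("pics/w1.png",d["frame"][:,:,::-1])
print(proj(d,[*O,.03]))
E
```

```text
1.1 [ 0.4922 -0.2339  0.2218] [ 0.58  0.14 -0.24  1.71  0.03  1.3  -1.82] [ 0.9 -0.5 -0.3] 0.014801977949871814
(array([  21.9, -274.2,  -24.7]), np.float64(0.0001685274383648131))
[105.28784916 177.56468558]
```

View pics/w1.png

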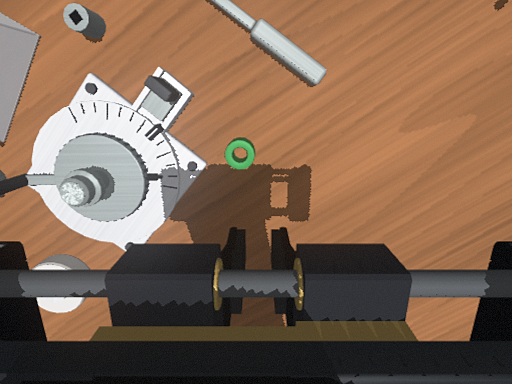

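The wrist view shows the seater on the left. The clip is at about (155,131), the pointer tip at (160,177), the lever at the left edge (10,183), and nothing blocks the route. I'll continue to the approach point.

Request:
{"op": "send_rows", "data": {
  "gripper": [0,0,0,0,0],
  "travel": [
    [0,-48,-5],
    [0,-96,-10],
    [0,-144,-15],
    [0,-192,-20],
    [0,-240,-25]
  ],
  "turn": [0,0,0,0,0]
}}

```text
clock: 1.65
eef_pos: [0.6481, -0.0391, 0.2227]
orientation: [0.203, -0.678, 0.199, 0.678]
contact_force: [-0.2, -0.8, 0.6]
opening: 0.0004
```

Request:
{"op": "send_rows", "data": {
  "gripper": [0,0,0,0,0],
  "travel": [
    [0,-20,0],
    [0,-34,0],
    [0,-34,0],
    [0,-34,0],
    [0,-34,0]
  ],
  "turn": [0,0,0,0,0]
}}

```text
clock: 2.15
eef_pos: [0.6661, -0.013, 0.2231]
orientation: [0.204, -0.678, 0.201, 0.678]
contact_force: [0.3, 0.1, -0.3]
opening: 0.0005
```

```bash
python3 - <<'E'
from st import *
print(plan(s,[.663,-.018,.2],[-.837,.548]))
d=bot.get_image("wrist");np.savez("pics/w2.npz",**d);cv2.imwrite("pics/w2.png",d["frame"][:,:,::-1])
print(proj(d,[*O,.03]),proj(d,[.636,-.0007,.092]))
E
```

```text
2.15 [ 0.6661 -0.013   0.2231] [ 0.23  0.39 -0.37  1.4   0.14  1.37 -2.29] [ 0.3  0.1 -0.3] 0.0005216934797758569
(array([23. ,  6. , -0.2]), np.float64(-0.0005181384878754383))
[336.83857203 196.66078645] [264.58800627 215.15054058]
```

View pics/w2.png

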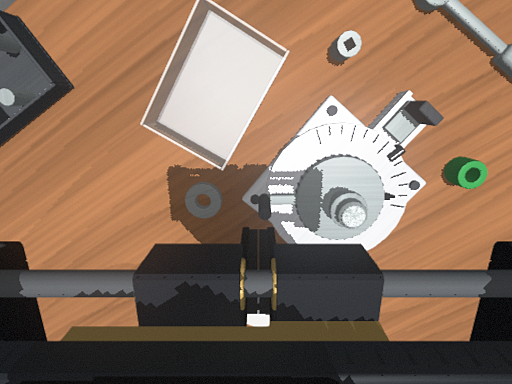

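The post is at (264,195–217), as predicted, with the bin corner at (222,168). The bin is 60 mm high, so I'll descend to z≈0.07 to stay above it.

Request:
{"op": "send_rows", "data": {
  "gripper": [0,0,0,0,0],
  "travel": [
    [35,6,-3],
    [70,6,-3],
    [110,6,-3],
    [140,6,-3],
    [153,6,-3]
  ],
  "turn": [0,0,0,0,0]
}}

```text
clock: 2.7
eef_pos: [0.6634, -0.0204, 0.0671]
orientation: [0.204, -0.676, 0.202, 0.679]
contact_force: [-0.9, 0.5, -0.1]
opening: 0.0005
```

```bash
cat > arc.py <<'E'
from st import *
import sys
# rows: tool centre at radius .09, d behind post centre, ring angles in deg given
d=float(sys.argv[1])/1000;R=rot(s)
for a in map(float,sys.argv[2:]):
    th=YM+np.pi+np.radians(a);r=np.array([np.cos(th),np.sin(th)]);t=np.array([-r[1],r[0]])
    x,w=plan(s,[*(O+.09*r-d*t),.07],t);print(a,x,round(float(w),3))
E
python3 arc.py 16.5 -52 -50 -47 -44 -41 -38
```

```text
2.7 [ 0.6634 -0.0204  0.0671] [ 0.23  0.5  -0.35  1.58  0.19  1.1  -2.32] [-0.9  0.5 -0.1] 0.0004602201612650892
-52.0 [-2.8 -1.2 15. ] 0.02
-50.0 [-2.8 -1.8 18.1] -0.014
-47.0 [-2.8 -2.5 22.9] -0.067
-44.0 [-2.7 -2.9 27.6] -0.119
-41.0 [-2.7 -3.1 32.4] -0.172
-38.0 [-2.7 -3.  37.2] -0.224
```

Request:
{"op": "send_rows", "data": {
  "gripper": [0,0,0,0,0],
  "travel": [
    [-2,-1,8],
    [-2,-1,13],
    [-2,-1,16],
    [-2,-2,20],
    [-2,-2,24]
  ],
  "turn": [0,0,0,-0.03,-0.07]
}}

```text
clock: 3.2
eef_pos: [0.6461, -0.0057, 0.0713]
orientation: [-0.179, 0.685, -0.177, -0.684]
contact_force: [3.6, -0.7, 2.8]
opening: 0.0006
```

```bash
python3 arc.py 16.5 -46 -43 -40 -37 -34 -31 -28
```

```text
3.2 [ 0.6461 -0.0057  0.0713] [ 0.23  0.47 -0.38  1.63  0.19  1.08 -2.28] [ 3.6 -0.7  2.8] 0.0006249081929349258
-46.0 [1.3 0.  1.9] -0.012
-43.0 [ 1.3 -0.7  6.6] -0.064
-40.0 [ 1.3 -1.1 11.4] -0.117
-37.0 [ 1.3 -1.3 16.2] -0.169
-34.0 [ 1.3 -1.2 21. ] -0.221
-31.0 [ 1.3 -0.9 25.7] -0.274
-28.0 [ 1.3 -0.3 30.5] -0.326
```

Contact is about 3–4 N, as expected. I'll keep following the arc.

Request:
{"op": "send_rows", "data": {
  "gripper": [0,0,0,0,0],
  "travel": [
    [1,0,5],
    [1,-1,10],
    [1,-1,15],
    [1,-1,20],
    [1,-1,25]
  ],
  "turn": [-0.05,-0.1,-0.16,-0.21,-0.27]
}}

```text
clock: 3.7
eef_pos: [0.6259, 0.007, 0.0718]
orientation: [-0.084, 0.704, -0.082, -0.701]
contact_force: [2.6, -2.5, 0.8]
opening: 0.0006
```

```bash
python3 arc.py 16.5 -31 -28 -25 -22 -20 -18; python3 - <<'E'
from st import *
d=bot.get_image("wrist");np.savez("pics/w3.npz",**d);cv2.imwrite("pics/w3.png",d["frame"][:,:,::-1])
E
```

```text
3.7 [0.6259 0.007  0.0718] [ 0.27  0.44 -0.44  1.68  0.21  1.07 -2.04] [ 2.6 -2.5  0.8] 0.0006473052026236235
-31.0 [ 1.8 -0.2  2. ] -0.0
-28.0 [ 1.8 -1.   6.7] -0.053
-25.0 [ 1.8 -1.5 11.5] -0.105
-22.0 [ 1.7 -1.7 16.2] -0.158
-20.0 [ 1.7 -1.7 19.4] -0.192
-18.0 [ 1.7 -1.6 22.6] -0.227
3.7 [0.6259 0.007  0.0718] [ 0.27  0.44 -0.44  1.68  0.21  1.07 -2.04] [ 2.6 -2.5  0.8] 0.0006473052026236235
```

View pics/w3.png

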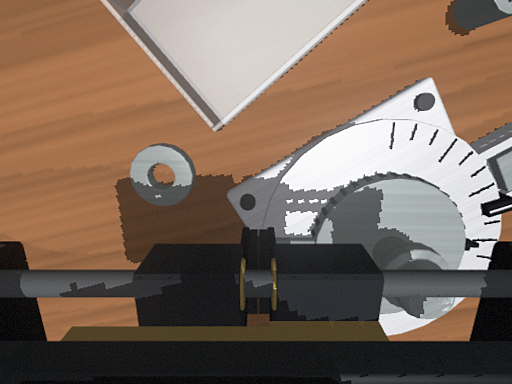

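Pointer at (472,243) and clip at (490,210) are both visible, roughly 20° apart. I'll push to about −18° and measure the remainder.

Request:
{"op": "send_rows", "data": {
  "gripper": [0,0,0,0,0],
  "travel": [
    [1,0,5],
    [1,-1,10],
    [1,-2,15],
    [1,-2,19],
    [1,-2,22]
  ],
  "turn": [-0.04,-0.09,-0.15,-0.19,-0.22]
}}

```text
clock: 4.25
eef_pos: [0.6052, 0.0139, 0.0718]
orientation: [-0.004, 0.71, -0.003, -0.705]
contact_force: [3.0, -1.9, 1.5]
opening: 0.0004
```

```bash
python3 arc.py 16.5 -19 -17 -14 -12 -11 ; python3 - <<'E'
from st import *
d=bot.get_image("wrist");np.savez("pics/w4.npz",**d)
u,v=proj(d,[*(O+.075*np.array([np.cos(YM-.2),np.sin(YM-.2)])),.036]);print(u,v)
x0=int(max(0,min(512-100,u-50)));y0=int(max(0,min(384-100,v-50)));print(x0,y0)
c=cv2.resize(d["frame"][y0:y0+100,x0:x0+100],None,fx=6,fy=6,interpolation=cv2.INTER_CUBIC)
cv2.imwrite("pics/w4.png",c[:,:,::-1])
E
```

```text
4.25 [0.6052 0.0139 0.0718] [ 0.3   0.41 -0.49  1.73  0.22  1.05 -1.84] [ 3.  -1.9  1.5] 0.0003946846206749936
-19.0 [ 1.8  0.4 -0.6] 0.016
-17.0 [ 1.8 -0.2  2.5] -0.019
-14.0 [ 1.7 -0.8  7.3] -0.072
-12.0 [ 1.7 -1.1 10.4] -0.107
-11.0 [ 1.7 -1.2 12. ] -0.124
4.25 [0.6052 0.0139 0.0718] [ 0.3   0.41 -0.49  1.73  0.22  1.05 -1.84] [ 3.  -1.9  1.5] 0.0003946846206749936
490.22800797326136 233.6471114517312
412 183
```

View pics/w4.png

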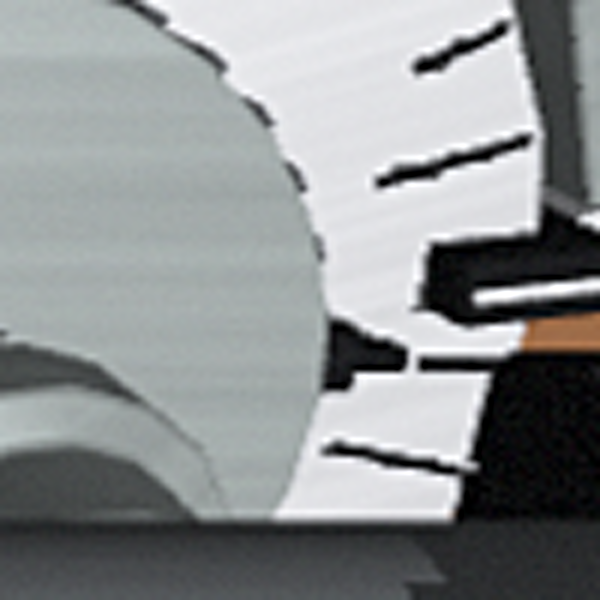

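```bash
cat > m.py <<'E'
from h import *
def meas(f,x0,y0,pts,k=6.):
    d=dict(np.load(f))
    for n,u,v,z in pts:
        p=ray(d,x0+(u+.5)/k-.5,y0+(v+.5)/k-.5,z)[:2];q=p-O
        print(n,p.round(4),"r %.1f ang %.2f"%(1e3*np.linalg.norm(q),np.degrees(np.arctan2(q[1],q[0])-YM)))
E
python3 - <<'E'
from m import *
d=dict(np.load("pics/w4.npz"));R=d["world_to_cam"][:3,:3];print("cam",-R.T@d["world_to_cam"][:3,3])
meas("pics/w4.npz",412,183,[("t1i",420,68,.03),("t1o",505,28,.03),("t2i",382,182,.03),("t2o",528,139,.03),("t4i",420,362,.03),("t4o",515,362,.03),("t5i",328,447,.03),("t5o",472,468,.03),
("ptr tip",407,358,.036),("ptr root up",330,320,.036),("ptr root lo",330,388,.036),
("clip top up",480,240,.037),("clip top lo",470,322,.037),("clip base up",430,243,.03),("clip base lo",415,310,.03),("stripe i",475,297,.037),("stripe o",598,286,.037)])
g=cv2.cvtColor(d["frame"],6)
print(g[222:248:1,474:506:2])
E
```

```text
cam [0.68536142 0.01265648 0.23311801]
t1i [ 0.6226 -0.1431] r 76.0 ang 10.42
t1o [ 0.6273 -0.152 ] r 86.1 ang 10.45
t2i [ 0.6084 -0.1415] r 68.9 ang 0.60
t2o [ 0.6137 -0.1577] r 85.9 ang 0.57
t4i [ 0.5848 -0.1507] r 74.8 ang -19.22
t4o [ 0.5846 -0.1624] r 86.4 ang -19.07
t5i [ 0.5732 -0.1416] r 67.1 ang -29.37
t5o [ 0.5701 -0.1602] r 85.9 ang -28.86
ptr tip [ 0.5883 -0.1443] r 68.3 ang -16.44
ptr root up [ 0.5933 -0.1342] r 58.5 ang -11.31
ptr root lo [ 0.5844 -0.1358] r 59.9 ang -19.98
clip top up [ 0.6037 -0.1489] r 74.8 ang -4.57
clip top lo [ 0.5933 -0.15  ] r 74.2 ang -12.59
clip base up [ 0.6005 -0.1488] r 74.0 ang -6.98
clip base lo [ 0.5917 -0.1487] r 72.9 ang -13.78
stripe i [ 0.5965 -0.1499] r 74.5 ang -10.14
stripe o [ 0.5978 -0.164 ] r 88.6 ang -10.50
[[226 223 222 222 227 241 248 198 153 138 117 115  61  58   0  19]
 [222 224 224 225 234 111 118  80  47  32   5   0   0   6   7  16]
 [225 225 223 222 241   0   0   1   3   5  12  15  14  17  18  17]
 [223 223 222 222 186   0  15   9   6  17  11  14  21  18  23  19]
 [221 220 220 223 166   0   6   8  21  26  21  21  28  26
[... 717 characters left out ...]
 172 237 234 246  89 105 104]
 [226 245 231 226 224 225 230 237 228 235 238 235 231  94 102 103]
 [102 122 234 231 227 228 228 232 233 231 227 228 191  97 103 106]
 [  0   2 112 230 231 233 232 232 229 228 228 237 191 107 112 112]
 [ 22  20  14 210 248 249 247 245 244 243 243 198  97  50  49  51]
 [ 24  27  13 216 116 127 129 126 125 138 138  89   5   2   0   2]
 [ 23  21  11 215   0   5  11  14   8  28  30  10   7   9   7   8]
 [  0   0   0 229  34  38  33  36  14  19  16   3   5  10  18   7]
 [235 233 225 235 215 222 220 221 223 232  32  11   8  11  13  12]
 [236 234 230 224 228 228 228 228 230 217   5  13   1  13  12   7]
 [223 223 220 220 221 219 219 220 225 212   0  10  12   7  11  15]]
```

Pointer tip reads −16.4° and the clip's white centre line −10.3° in the same frame (ticks read about 0.6° high for both). That leaves about 6°, so I'll push 5° first.

Request:
{"op": "send_rows", "data": {
  "gripper": [0,0,0,0,0],
  "travel": [
    [1,0,2],
    [1,-1,4],
    [1,-1,6],
    [1,-1,8],
    [1,-1,8]
  ],
  "turn": [-0.03,-0.05,-0.07,-0.09,-0.09]
}}

```text
clock: 4.8
eef_pos: [0.5966, 0.0155, 0.0708]
orientation: [0.028, 0.709, 0.03, -0.704]
contact_force: [3.0, -0.1, 2.1]
opening: 0.0005
```

```bash
python3 arc.py 16.5 -15 -14 -13 -12 -11 ; python3 - <<'E'
from st import *
d=bot.get_image("wrist");np.savez("pics/w5.npz",**d)
u,v=proj(d,[*(O+.075*np.array([np.cos(YM-.2),np.sin(YM-.2)])),.036]);print(u,v)
x0=412;y0=int(v-50);print(x0,y0)
c=cv2.resize(d["frame"][y0:y0+100,x0:x0+100],None,fx=6,fy=6,interpolation=cv2.INTER_CUBIC)
cv2.imwrite("pics/w5.png",c[:,:,::-1])
E
```

```text
4.8 [0.5966 0.0155 0.0708] [ 0.32  0.4  -0.51  1.75  0.22  1.04 -1.76] [ 3.  -0.1  2.1] 0.000520250998430614
-15.0 [ 0.8  1.1 -2.8] 0.038
-14.0 [ 0.8  0.8 -1.3] 0.021
-13.0 [0.8 0.5 0.3] 0.003
-12.0 [0.8 0.2 1.9] -0.014
-11.0 [ 0.8 -0.1  3.4] -0.031
4.8 [0.5966 0.0155 0.0708] [ 0.32  0.4  -0.51  1.75  0.22  1.04 -1.76] [ 3.  -0.1  2.1] 0.000520250998430614
490.1184765710085 242.9245394187558
412 192
```

View pics/w5.png

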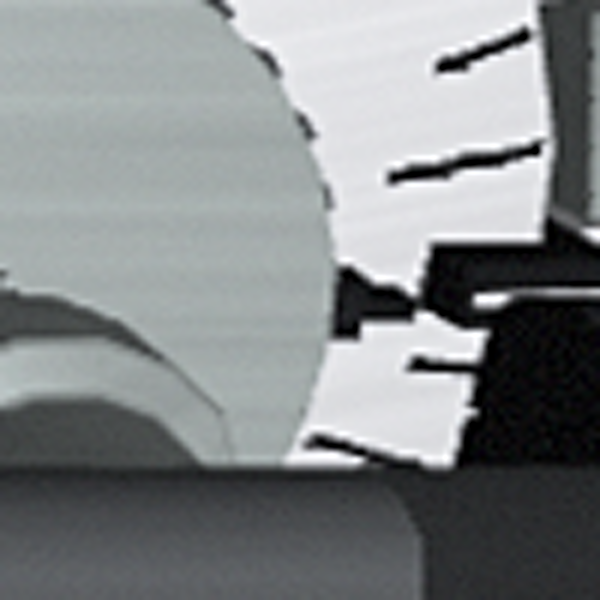

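```bash
python3 - <<'E'
from m import *
meas("pics/w5.npz",412,192,[("t2i",392,178,.03),("t2o",540,148,.03),("t4i",412,363,.03),("t5i",310,440,.03),
("ptr tip",412,303,.036),("ptr upper corner",345,268,.036),("ptr low corner",345,335,.036),("ptr low corner z.030",345,335,.03),
("stripe i",475,300,.037),("stripe o",595,292,.037)])
d=dict(np.load("pics/w5.npz"));g=cv2.cvtColor(d["frame"],6)
print(g[234:250,466:486])
E
```

```text
t2i [ 0.6083 -0.1413] r 68.7 ang 0.60
t2o [ 0.6135 -0.1577] r 85.9 ang 0.49
t4i [ 0.5845 -0.1508] r 74.9 ang -19.41
t5i [ 0.573  -0.1412] r 66.7 ang -29.63
ptr tip [ 0.595  -0.1434] r 67.9 ang -10.76
ptr upper corner [ 0.5987 -0.1342] r 59.4 ang -6.09
ptr low corner [ 0.5902 -0.1367] r 60.8 ang -14.47
ptr low corner z.030 [ 0.5876 -0.1415] r 65.5 ang -17.01
stripe i [ 0.5964 -0.1498] r 74.4 ang -10.27
stripe o [ 0.5985 -0.1636] r 88.3 ang -10.00
[[166 191 224 232 228 225 224 222 221 220 221 221 221 218 221 224 242 158
    7   6]
 [172 159 217 247 240 231 224 223 221 220 219 219 219 221 222 232 193  91
    2  11]
 [174 155 123 110 115 209 237 228 223 221 225 224 225 227 230 241 172  40
    3   5]
 [174 147  70   0   1  85 175 236 239 233 231 230 229 228 233 248 181  43
    4  14]
 [174 147  81   9  11   0  63 142 235 254 248 244 241 234 238 198 104  32
    8   5]
 [175 125  46  16  23  23  13  42 111 129 127 128 177 235 249 178  66  19
    3  16]
 [182 122  34  22  26  30  30  13   3   0  13  13  62 139 242 198  68   0
    8  13]
 [182 127  33  27  36  27  29  21  13   9  11   0   3  36 108 102  42   0
   15  17]
 [182 116  19  30  34  32  31  30  24  28  22  28  24  17   5  40  29   1
    8  19]
 [184 117  16  29  36  33  29  30  28  27  30  25  24  18   9  75  77  25
    0   0]
 [159  92  22  41  34  34  21  11  11  12  11  12  11   8  39 192 236 237
  149   8]
 [151  85  25  32  30  24  94 116 110 111 110 110 111 108 100 208 240 241
  236 194]
 [156  85  13  22  20   4 198 238 231 229 227 229 230 225 221 228 230 227
  232 232]
 [150  73   5   8   0  35 203 240 232 231 230 230 229 231 228 227 226 223
  225 228]
 [155 124 106 109 109  99 204 232 227 226 224 225 225 226 226 226 226 226
  226 227]
 [193 224 229 229 226 222 227 228 226 225 226 226 228 229 227 231 231 230
  229 230]]
```

The pointer tip is now within about 0.5° of the clip line. The black shadows blur the edges from this angle, so I'll back off, rise, and put the camera straight above the clip for a clean check.

Request:
{"op": "send_rows", "data": {
  "gripper": [0,0,0,0,0],
  "travel": [
    [0,0,-8],
    [0,0,-16],
    [-40,0,-16],
    [-80,0,-16],
    [-110,0,-16]
  ],
  "turn": [0,0,0,0,0]
}}

```text
clock: 5.35
eef_pos: [0.6125, 0.017, 0.1827]
orientation: [0.028, 0.709, 0.03, -0.704]
contact_force: [0.1, -0.7, -0.7]
opening: 0.0003
```

```bash
python3 - <<'E'
from st import *
print(rot(s).round(3),plan(s,[.516,-.15,.18]))
E
```

```text
5.35 [0.6125 0.017  0.1827] [ 0.33  0.32 -0.53  1.6   0.17  1.26 -1.72] [ 0.1 -0.7 -0.7] 0.00032317540140378346
[[ 0.007  0.081 -0.997]
 [ 0.003 -0.997 -0.081]
 [-1.    -0.002 -0.007]] (array([  1.6, 158.6, 109.8]), None)
```

Request:
{"op": "send_rows", "data": {
  "gripper": [0,0,0,0,0],
  "travel": [
    [0,38,26],
    [0,76,52],
    [0,114,78],
    [0,152,104],
    [0,158,110]
  ],
  "turn": [0,0,0,0,0]
}}

```text
clock: 5.85
eef_pos: [0.5131, -0.1552, 0.1811]
orientation: [0.026, 0.708, 0.026, -0.705]
contact_force: [-0.2, 0.3, 0.4]
opening: 0.0002
```

Request:
{"op": "send_rows", "data": {
  "gripper": [0,0,0,0,0],
  "travel": [
    [40,0,0],
    [80,0,0],
    [115,0,0],
    [115,0,0],
    [115,0,0]
  ],
  "turn": [0,0,0,0,0]
}}

```text
clock: 6.35
eef_pos: [0.5139, -0.1545, 0.0664]
orientation: [0.026, 0.708, 0.027, -0.706]
contact_force: [0.1, -0.5, 0.7]
opening: 0.0006
```

```bash
python3 - <<'E'
from st import *
d=bot.get_image("wrist");np.savez("pics/w6.npz",**d)
u,v=proj(d,[*(O+.075*np.array([np.cos(YM-.2),np.sin(YM-.2)])),.036]);print(u,v)
x0=int(u-60);y0=int(v-50);print(x0,y0)
c=cv2.resize(d["frame"][y0:y0+100,x0:x0+130],None,fx=6,fy=6,interpolation=cv2.INTER_CUBIC)
cv2.imwrite("pics/w6.png",c[:,:,::-1])
E
```

```text
6.35 [ 0.5139 -0.1545  0.0664] [ 0.59  0.28 -0.43  1.9   0.13  0.99 -1.4 ] [ 0.1 -0.5  0.7] 0.0006250498746080682
261.36468795142594 101.43952384725682
201 51
```

View pics/w6.png

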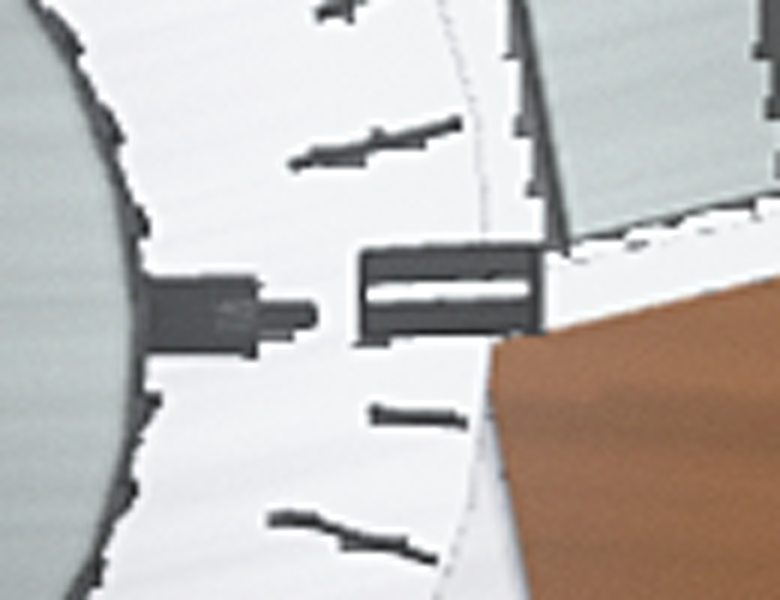

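The overhead view is clear. The pointer tip ends at (315,315), and the clip's white line runs from (368,294) to (528,288).

```bash
python3 - <<'E'
from m import *
meas("pics/w6.npz",201,51,[("t0i",290,163,.03),("t0o",460,122,.03),("t-20i",370,413,.03),("t-20o",465,420,.03),
("ptr tip",312,315,.036),("ptr start",262,317,.036),("blk up",200,278,.036),("blk lo",200,354,.036),
("stripe i",370,294,.037),("stripe o",527,288,.037),("clip up in",360,246,.037),("clip lo in",362,338,.037)])
E
```

```text
t0i [ 0.6082 -0.142 ] r 69.3 ang 0.30
t0o [ 0.6133 -0.1589] r 87.0 ang 0.12
t-20i [ 0.584 -0.152] r 76.1 ang -19.73
t-20o [ 0.5841 -0.1622] r 86.2 ang -19.45
ptr tip [ 0.5935 -0.1453] r 69.6 ang -12.11
ptr start [ 0.593  -0.1403] r 64.6 ang -12.18
blk up [ 0.5963 -0.1338] r 58.6 ang -8.38
blk lo [ 0.5889 -0.1342] r 58.2 ang -15.62
stripe i [ 0.596 -0.151] r 75.6 ang -10.66
stripe o [ 0.5977 -0.1667] r 91.3 ang -10.75
clip up in [ 0.6005 -0.1497] r 74.9 ang -7.13
clip lo in [ 0.5917 -0.1505] r 74.7 ang -13.89
```

The pointer is at −12.1° and the clip at −10.7°, so it needs 1.4° more, about 2.2 mm at the post. I'll go back the same way.

Request:
{"op": "send_rows", "data": {
  "gripper": [0,0,0,0,0],
  "travel": [
    [-40,0,0],
    [-80,0,0],
    [-115,0,0],
    [-115,0,0],
    [-115,0,0]
  ],
  "turn": [0,0,0,0,0]
}}

```text
clock: 6.9
eef_pos: [0.5156, -0.1551, 0.1855]
orientation: [0.027, 0.71, 0.026, -0.703]
contact_force: [-0.1, -0.9, -0.8]
opening: 0.0004
```

Request:
{"op": "send_rows", "data": {
  "gripper": [0,0,0,0,0],
  "travel": [
    [0,-38,-26],
    [0,-76,-52],
    [0,-114,-78],
    [0,-152,-104],
    [0,-163,-112]
  ],
  "turn": [0,0,0,0,0]
}}

```text
clock: 7.4
eef_pos: [0.616, 0.0221, 0.186]
orientation: [0.028, 0.71, 0.029, -0.703]
contact_force: [-0.8, -0.1, 0.5]
opening: 0.0007
```

```bash
python3 - <<'E'
from st import *
print(plan(s,[.6145,.017,.07],[-.995,-.096]))
E
```

```text
7.4 [0.616  0.0221 0.186 ] [ 0.33  0.33 -0.55  1.59  0.18  1.27 -1.73] [-0.8 -0.1  0.5] 0.0006615348901040887
(array([116. ,   5.1,   3.1]), np.float64(-0.01543439109392762))
```

Request:
{"op": "send_rows", "data": {
  "gripper": [0,0,0,0,0],
  "travel": [
    [40,5,1],
    [80,5,1],
    [116,5,1],
    [116,5,1],
    [116,5,1]
  ],
  "turn": [0,0,0,-0.015,-0.015]
}}

```text
clock: 7.9
eef_pos: [0.6163, 0.0172, 0.0704]
orientation: [0.033, 0.709, 0.035, -0.703]
contact_force: [0.6, 0.1, 0.9]
opening: 0.0009
```

```bash
python3 - <<'E'
from st import *
print(plan(s,[.5944,.0153,.07],[-.995,-.096]))
E
```

```text
7.9 [0.6163 0.0172 0.0704] [ 0.32  0.43 -0.52  1.7   0.24  1.06 -1.76] [0.6 0.1 0.9] 0.0008607345995119518
(array([ 0.2, -0.2, 22. ]), np.float64(0.0004555335885848661))
```

Request:
{"op": "send_rows", "data": {
  "gripper": [0,0,0,0,0],
  "travel": [
    [0,0,8],
    [0,0,15],
    [0,0,18],
    [0,0,20.5],
    [0,0,22]
  ],
  "turn": [0,0,0,0,0]
}}

```text
clock: 8.4
eef_pos: [0.5954, 0.0151, 0.0713]
orientation: [0.033, 0.71, 0.035, -0.702]
contact_force: [2.3, 0.5, 2.4]
opening: 0.0008
```

Request:
{"op": "send_rows", "data": {
  "gripper": [0,0,0,0,0],
  "travel": [
    [0,0,0],
    [0,0,0],
    [0,0,0],
    [0,0,0],
    [0,0,0]
  ],
  "turn": [0,0,0,0,0]
}}

```text
clock: 8.9
eef_pos: [0.5953, 0.015, 0.0711]
orientation: [0.033, 0.71, 0.035, -0.702]
contact_force: [1.9, -1.1, -0.4]
opening: 0.0008
```

Request:
{"op": "send_rows", "data": {
  "gripper": [0,0,0,0,0],
  "travel": [
    [0,0,0.5],
    [0,0,1],
    [0,0,1],
    [0,0,1],
    [0,0,1]
  ],
  "turn": [0,0,0,0,0]
}}

```text
clock: 9.4
eef_pos: [0.5945, 0.015, 0.0712]
orientation: [0.033, 0.71, 0.035, -0.702]
contact_force: [3.0, 0.5, -0.2]
opening: 0.0003
```

Request:
{"op": "send_rows", "data": {
  "gripper": [0,0,0,0,0],
  "travel": [
    [0,0,-8],
    [0,0,-16],
    [-40,0,-16],
    [-80,0,-16],
    [-110,0,-16]
  ],
  "turn": [0,0,0,0,0]
}}

```text
clock: 9.9
eef_pos: [0.6099, 0.0166, 0.1836]
orientation: [0.033, 0.711, 0.035, -0.702]
contact_force: [0.1, -0.5, -0.5]
opening: 0.0003
```

Request:
{"op": "send_rows", "data": {
  "gripper": [0,0,0,0,0],
  "travel": [
    [0,38,26],
    [0,76,52],
    [0,114,78],
    [0,152,104],
    [0,158,110]
  ],
  "turn": [0,0,0,0,0]
}}

```text
clock: 10.4
eef_pos: [0.5131, -0.1573, 0.1817]
orientation: [0.031, 0.71, 0.032, -0.703]
contact_force: [-0.6, -0.5, 0.6]
opening: 0.0001
```

Request:
{"op": "send_rows", "data": {
  "gripper": [0,0,0,0,0],
  "travel": [
    [40,0,0],
    [80,0,0],
    [115,0,0],
    [115,0,0],
    [115,0,0]
  ],
  "turn": [0,0,0,0,0]
}}

```text
clock: 10.9
eef_pos: [0.5147, -0.1567, 0.0672]
orientation: [0.031, 0.71, 0.032, -0.703]
contact_force: [1.1, -0.4, 0.1]
opening: 0.0001
```

```bash
python3 - <<'E'
from st import *
d=bot.get_image("wrist");np.savez("pics/w7.npz",**d)
u,v=proj(d,[*(O+.075*np.array([np.cos(YM-.2),np.sin(YM-.2)])),.036]);print(u,v)
x0=int(u-60);y0=int(v-50);print(x0,y0)
c=cv2.resize(d["frame"][y0:y0+100,x0:x0+130],None,fx=6,fy=6,interpolation=cv2.INTER_CUBIC)
cv2.imwrite("pics/w7.png",c[:,:,::-1])
E
```

```text
10.9 [ 0.5147 -0.1567  0.0672] [ 0.61  0.28 -0.45  1.9   0.14  0.99 -1.38] [ 1.1 -0.4  0.1] 6.155111988872045e-05
259.6845294036277 102.94326545361471
199 52
```

View pics/w7.png

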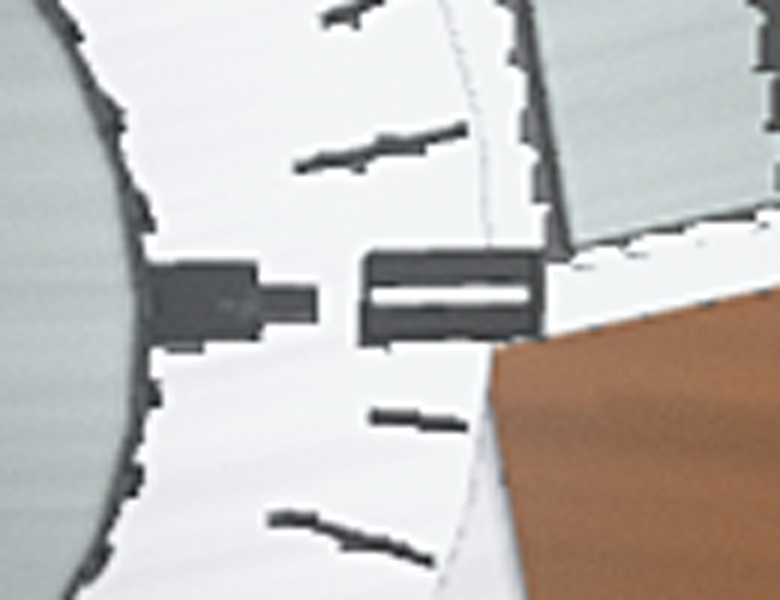

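```bash
python3 - <<'E'
from m import *
meas("pics/w7.npz",199,52,[("t0i",295,167,.03),("t0o",466,129,.03),("t-20i",370,415,.03),("t-20o",466,426,.03),
("ptr tip",315,303,.036),("ptr start",265,304,.036),("blk up",200,264,.036),("blk lo",200,346,.036),
("stripe i",372,296,.037),("stripe o",527,294,.037),("clip up in",365,252,.037),("clip lo in",362,342,.037)])
from cell import bot
s=bot.sense()
y=-np.array([np.cos(YM),np.sin(YM)])
for r in(.165,.1445,.1245):
  print(r,O-y*r,*[plan(s,[*(O-y*r),z],d) for z in(.18,.042) for d in(y,-y)])
E
```

```text
t0i [ 0.6081 -0.142 ] r 69.3 ang 0.24
t0o [ 0.6133 -0.1591] r 87.2 ang 0.06
t-20i [ 0.5841 -0.152 ] r 76.0 ang -19.72
t-20o [ 0.5838 -0.1623] r 86.4 ang -19.60
ptr tip [ 0.5949 -0.1453] r 69.8 ang -10.98
ptr start [ 0.5944 -0.1402] r 64.7 ang -10.95
blk up [ 0.5977 -0.1334] r 58.4 ang -6.98
blk lo [ 0.5897 -0.1339] r 58.0 ang -14.86
stripe i [ 0.5961 -0.151 ] r 75.6 ang -10.57
stripe o [ 0.5977 -0.1666] r 91.3 ang -10.77
clip up in [ 0.6003 -0.1499] r 75.1 ang -7.33
clip lo in [ 0.5916 -0.1504] r 74.6 ang -14.00
0.165 [ 0.63661646 -0.2333633 ] (array([-110.3,   86.9, -115. ]), np.float64(1.3551920273211744)) (array([-110.3,   86.9, -115. ]), np.float64(-1.786400626268619)) (array([  27.7,   86.9, -113.4]), np.float64(1.3551920273211744)) (array([  27.7,   86.9, -113.4]), np.float64(-1.786400626268619))
0.1445 [ 0.63045199 -0.2138121 ] (array([-110.4,   66.9, -110.6]), np.float64(1.3551920273211744)) (array([-110.4,   66.9, -110.6]), np.float64(-1.786400626268619)) (array([  27.6,   66.9, -109. ]), np.float64(1.3551920273211744)) (array([  27.6,   66.9, -109. ]), np.float64(-1.786400626268619))
0.1245 [ 0.62443787 -0.19473776] (array([-110.4,   47.4, -106.3]), np.float64(1.3551920273211744)) (array([-110.4,   47.4, -106.3]), np.float64(-1.786400626268619)) (array([  27.6,   47.3, -104.7]), np.float64(1.3551920273211744)) (array([  27.6,   47.3, -104.7]), np.float64(-1.786400626268619))
```

The pointer reads −10.95° and the clip −10.7°, which is in line within about 0.3°. Next is the lock slide. I'll rise and turn so the flat of the shut fingers faces the push plate (pushing along tool −z).

Request:
{"op": "send_rows", "data": {
  "gripper": [0,0,0,0,0],
  "travel": [
    [-40,0,0],
    [-80,0,0],
    [-113,0,0],
    [-113,0,0],
    [-113,0,0]
  ],
  "turn": [-0.14,-0.28,-0.42,-0.56,-0.7]
}}

```text
clock: 11.45
eef_pos: [0.5162, -0.1573, 0.1856]
orientation: [0.277, 0.657, 0.271, -0.646]
contact_force: [0.2, 0.4, -1.0]
opening: 0.0007
```

Request:
{"op": "send_rows", "data": {
  "gripper": [0,0,0,0,0],
  "travel": [
    [0,0,0],
    [0,0,0],
    [0,0,0],
    [0,0,0],
    [0,0,0]
  ],
  "turn": [-0.14,-0.28,-0.42,-0.56,-0.7]
}}

```text
clock: 11.95
eef_pos: [0.5174, -0.1572, 0.1884]
orientation: [0.489, 0.521, 0.476, -0.512]
contact_force: [0.2, -0.1, 0.6]
opening: 0.0008
```

```bash
cat > lk.py <<'E'
from st import *
import sys
y=-np.array([np.cos(YM),np.sin(YM)])
for a in sys.argv[1:]:
  r,z=map(float,a.split(','));print(r,z,*plan(s,[*(O-y*r),z],-y))
q=s["eef_pos"][:2]-O;print("r along -y",-q@y)
E
python3 lk.py .165,.18
```

```text
11.95 [ 0.5174 -0.1572  0.1884] [ 0.76  0.17 -0.61  1.77  0.1   1.21  0.06] [ 0.2 -0.1  0.6] 0.0007872022955339271
0.165 0.18 [ 11.2 124.   67.7] -0.374080248964319
r along -y 0.05652708105014103
```

Request:
{"op": "send_rows", "data": {
  "gripper": [0,0,0,0,0],
  "travel": [
    [0,40,22],
    [0,80,44],
    [0,110,60],
    [0,124,68],
    [0,124,68]
  ],
  "turn": [-0.1,-0.2,-0.3,-0.37,-0.37]
}}

```text
clock: 12.45
eef_pos: [0.6382, -0.2351, 0.1929]
orientation: [0.577, 0.423, 0.562, -0.416]
contact_force: [-0.0, 0.7, 0.4]
opening: 0.0004
```

```bash
python3 lk.py .165,.05; python3 - <<'E'
from st import *
d=bot.get_image("wrist");np.savez("pics/w8.npz",**d);cv2.imwrite("pics/w8.png",d["frame"][:,:,::-1])
E
```

```text
12.45 [ 0.6382 -0.2351  0.1929] [ 0.72  0.46 -0.6   1.42  0.26  1.32  0.41] [-0.   0.7  0.4] 0.00042285052780669094
0.165 0.05 [142.9  -4.   -3.6] -0.004432330476127161
r along -y 0.1670984878036007
12.45 [ 0.6382 -0.2351  0.1929] [ 0.72  0.46 -0.6   1.42  0.26  1.32  0.41] [-0.   0.7  0.4] 0.00042285052780669094
```

View pics/w8.png

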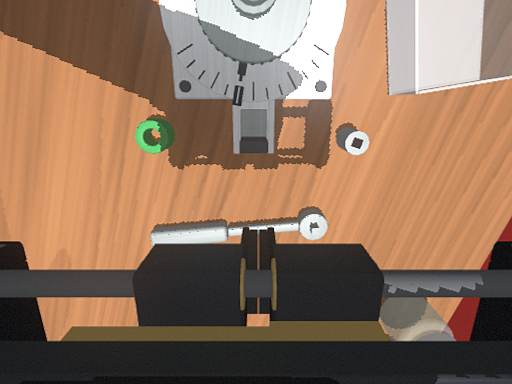

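The lock plate is centred at (254,145) ahead of the fingers, with the ratchet (32 mm high) behind them. At z≈0.05 the fingers clear it, so I'll descend.

Request:
{"op": "send_rows", "data": {
  "gripper": [0,0,0,0,0],
  "travel": [
    [40,-2,-2],
    [80,-4,-4],
    [115,-4,-4],
    [140,-4,-4],
    [143,-4,-4]
  ],
  "turn": [0,0,0,0,0]
}}

```text
clock: 13.0
eef_pos: [0.6332, -0.2306, 0.048]
orientation: [0.575, 0.423, 0.563, -0.417]
contact_force: [-0.2, 0.5, 0.5]
opening: 0.0004
```

```bash
python3 lk.py .1445,.048 .1245,.048
```

```text
13.0 [ 0.6332 -0.2306  0.048 ] [ 0.7   0.57 -0.57  1.58  0.34  1.07  0.35] [-0.2  0.5  0.5] 0.0003618839515483184
0.1445 0.048 [ -0.1   2.3 -16.9] -0.00718909117240101
0.1245 0.048 [ -0.3   2.1 -36.9] -0.00718909117240101
r along -y 0.16138629518751782
```

Contact should come at z≈−17 and the stop at about −37. I'll push slowly and watch the force.

Request:
{"op": "send_rows", "data": {
  "gripper": [0,0,0,0,0],
  "travel": [
    [0,2,-10],
    [0,2,-15],
    [0,2,-19],
    [0,2,-23],
    [0,2,-27]
  ],
  "turn": [0,0,0,0,0]
}}

```text
clock: 13.5
eef_pos: [0.6282, -0.2046, 0.0493]
orientation: [0.576, 0.424, 0.562, -0.417]
contact_force: [0.8, -3.1, 2.1]
opening: 0.0002
```

Request:
{"op": "send_rows", "data": {
  "gripper": [0,0,0,0,0],
  "travel": [
    [0,0,-3],
    [0,0,-6],
    [0,0,-9],
    [0,0,-9],
    [0,0,-9]
  ],
  "turn": [0,0,0,0,0]
}}

```text
clock: 14.0
eef_pos: [0.6257, -0.197, 0.0495]
orientation: [0.576, 0.424, 0.561, -0.417]
contact_force: [1.2, -4.8, 2.6]
opening: 0.0003
```

```bash
python3 lk.py .1245,.048
```

```text
14.0 [ 0.6257 -0.197   0.0495] [ 0.68  0.54 -0.58  1.63  0.33  1.05  0.3 ] [ 1.2 -4.8  2.6] 0.0002531199226626655
0.1245 0.048 [ 1.4 -0.6 -2.5] -0.008462721368572674
r along -y 0.12700363738744772
```

Request:
{"op": "send_rows", "data": {
  "gripper": [0,0,0,0,0],
  "travel": [
    [0,0,-1],
    [0,0,-2],
    [0,0,-3],
    [0,0,-3],
    [0,0,-3]
  ],
  "turn": [0,0,0,0,0]
}}

```text
clock: 14.5
eef_pos: [0.6256, -0.1969, 0.0496]
orientation: [0.577, 0.424, 0.559, -0.418]
contact_force: [6.7, -9.4, -2.0]
opening: 0.0002
```

Request:
{"op": "send_rows", "data": {
  "gripper": [0,0,0,0,0],
  "travel": [
    [0,0,-1],
    [0,0,-2],
    [0,0,-2],
    [0,0,-2],
    [0,0,-2]
  ],
  "turn": [0,0,0,0,0]
}}

```text
clock: 15.0
eef_pos: [0.6256, -0.197, 0.0497]
orientation: [0.577, 0.424, 0.558, -0.419]
contact_force: [5.1, -9.0, -2.6]
opening: 0.0005
```

The slide has stopped and the force rose to about 10 N, so it looks home. I'll back off straight, rise, and look from above.

Request:
{"op": "send_rows", "data": {
  "gripper": [0,0,0,0,0],
  "travel": [
    [0,0,10],
    [0,0,22],
    [0,0,34],
    [-30,0,38],
    [-55,0,40]
  ],
  "turn": [0,0,0,0,0]
}}

```text
clock: 15.5
eef_pos: [0.6353, -0.2359, 0.1054]
orientation: [0.576, 0.425, 0.559, -0.419]
contact_force: [0.4, -0.9, -0.0]
opening: 0.0002
```

Request:
{"op": "send_rows", "data": {
  "gripper": [0,0,0,0,0],
  "travel": [
    [0,0,0],
    [0,0,0],
    [0,0,0],
    [0,0,0],
    [0,0,0]
  ],
  "turn": [0,0,0,0,0]
}}

```text
clock: 16.0
eef_pos: [0.6349, -0.2357, 0.1045]
orientation: [0.576, 0.424, 0.559, -0.419]
contact_force: [-0.2, 0.5, 0.1]
opening: 0.0005
```

```bash
python3 - <<'E'
from st import *
d=bot.get_image("wrist");np.savez("pics/w9.npz",**d)
u,v=proj(d,[*(O+.09*np.array([np.cos(YM),np.sin(YM)])),.036]);print(u,v)
x0=int(u-66);y0=int(max(0,v-50));print(x0,y0)
c=cv2.resize(d["frame"][y0:y0+100,x0:x0+132],None,fx=6,fy=6,interpolation=cv2.INTER_CUBIC)
cv2.imwrite("pics/w9.png",c[:,:,::-1])
E
```

```text
16.0 [ 0.6349 -0.2357  0.1045] [ 0.72  0.52 -0.58  1.53  0.31  1.16  0.37] [-0.2  0.5  0.1] 0.0005433861919013935
257.60235998697914 105.72341282619264
191 55
```

View pics/w9.png

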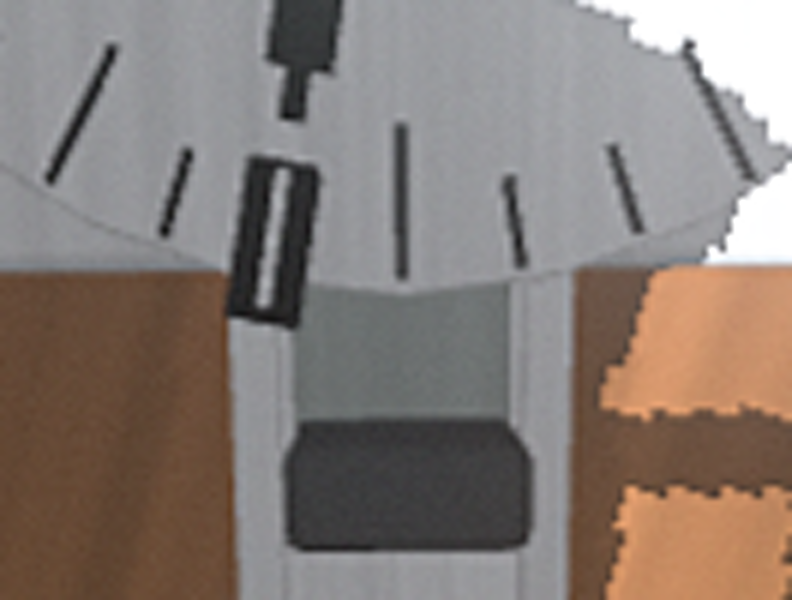

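```bash
python3 - <<'E'
from m import *
meas("pics/w9.npz",191,55,[("t0i",401,125,.03),("t0o",402,278,.03),("t-20i",186,150,.03),("ptr tip",292,118,.036),("ptr start",296,72,.036),("ptr blk L",270,60,.036),("ptr blk R",335,68,.036),
("stripe i",283,168,.037),("stripe o",264,308,.037),("clip in L",250,158,.037),("clip in R",318,168,.037),
("plate out",408,549,.062),("plate top in",412,462,.062),("plate bot in",405,422,.026),("track side",572,400,.016)])
E
```

```text
t0i [ 0.608  -0.1418] r 69.1 ang 0.23
t0o [ 0.6132 -0.1587] r 86.8 ang 0.10
t-20i [ 0.584 -0.152] r 76.1 ang -19.77
ptr tip [ 0.5956 -0.1452] r 69.7 ang -10.43
ptr start [ 0.5947 -0.1402] r 64.7 ang -10.68
ptr blk L [ 0.5914 -0.1399] r 64.0 ang -13.51
ptr blk R [ 0.5989 -0.1385] r 63.6 ang -6.71
stripe i [ 0.5961 -0.1508] r 75.4 ang -10.56
stripe o [ 0.5982 -0.1667] r 91.4 ang -10.49
clip in L [ 0.5921 -0.1509] r 75.0 ang -13.60
clip in R [ 0.6    -0.1496] r 74.8 ang -7.45
plate out [ 0.6214 -0.1859] r 115.2 ang -0.10
plate top in [ 0.6191 -0.1766] r 105.6 ang 0.19
plate bot in [ 0.6188 -0.1756] r 104.5 ang 0.20
track side [ 0.6398 -0.1672] r 105.4 ang 12.58
```

The plate's outer face is 115.2 mm from the axis (115 mm is fully home). The pointer reads −10.5° and the clip −10.5°. The arm is clear, so I'll hand in.

```bash
python3 -c "
from cell import bot
print(bot.close_job())"
```

```text
the job is handed in; nothing more can be done
None
```

The ring's pointer is lined up with the clip, the lock slide is fully home, and the job is handed in at about 16 s of the 54 s allowed.

I pushed the lever around with the shut fingertips at about 3–4 N. The first overhead check showed it 1.4° short, so I went back and pushed the rest of the way. Then I pushed the lock slide until it stopped. The force rose to about 11 N at the stop, and I backed the arm off and raised it clear.

- **Pointer:** the last overhead view gave −10.4 to −10.7° for the pointer and −10.5° for the clip, so they agree within about 0.2°. The clip read the same before and after (−10.7° and −10.5°), so it did not move.
- **Lock slide:** the plate's outer face is 115.2 mm from the axis, against 115 mm for fully home.
- **Disagreement:** an earlier slanted view put the pointer only about 0.5° short when it was really 1.4°. Shadows blurred the edges, so I went by the overhead views.
- **Loose things:** the arm's path stayed above or clear of them, and I saw no sign that any moved. I did not re-measure their positions at the end.

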